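# Fit the fresh backup cell in the controller canister

### The arm

A 6-joint arm with a two-finger parallel gripper is mounted at the origin on the work surface. World frame = base frame: x ahead of the robot, y to its left, z up, the work surface at z = 0. Lengths are in m, angles in rad, forces in N, time in s.
With the tool pointing down it reaches from about 0.375 to 0.9 m from the base axis. Payload 3.1 kg.
Tool frame: the origin (TCP) lies between the finger pads; the fingertips stand 22 mm ahead of it and the grasp point (between the pads) lies 3 mm ahead of it; z points along the fingers, y is the line along which they close (so a half turn about z gives the same grasp; the last joint's range is limited). The gripper opens to 87 mm and grips with 3 to 60 N. Pads are 19 mm wide; open, the fingers measure 117 mm over their backs; the gripper's body (75 mm by 190 mm) begins 51 mm behind the grasp point.
Start: joints at [-1.399, 0.527, 1.433, -0, 1.181, -0.178], TCP at [0.214, -0.587, 0.245] pointing down, gripper open.
Joint ranges: [-3.08, 3.08], [-0.75, 2.2], [0.22, 2.44], [-1.43, 4.57], [0, 2.65], [-2.85, 2.85]. Speed limits (rad/s): [2.79, 2.79, 3.14, 3.14, 3.14, 3.14].

### API

Orientations are given as a unit quaternion [x, y, z, w].
In Python, from rig import robot gives the robot as it stands.
- The arm moves only by the tool move_arm, never from a script. Its argument "series" is text: rows parted by semicolons, each of 6 numbers parted by spaces: the shift along the tool's x, y, z in mm, then the turn, a rotation vector about the tool's x, y, z in degrees. In form: dx dy dz ax ay az; .... A call has 1 to 8 rows; each row is the pose to reach, as a shift and turn from the pose commanded when the call began, along the tool's axes at that moment; what a row does not reach only later rows make up. A row lasts 1/12 s, in which the tool goes at most 41.7 mm and 7.16 degrees, less where a joint would pass 70% of its speed; a pose out of reach is approached as far as the arm can. A call with a gripper value outside its range is refused whole. "jaw" is the opening, from 0 (shut) to 1 (fully open), set as the call begins (left out, the last holds). The fingers move at their own pace and stop on an object; "newtons" is the grip in N (left out, the last holds). Time passes only in rows, so rows that repeat a pose let the fingers close. It gives the time, the measured TCP pose, the force, the opening and the grip force at its end, in the units of the state.
- robot.get_obs(): the state, without advancing time (a new reading comes with each control period).
- robot.camera(name): name is "side" or "top"; returns a dict with "img" (400x640x3 uint8, red, green, blue), "mtx" (3x3 intrinsics, pixels), "world_to_cam" (4x4, takes a point from world to camera coordinates). Camera axes: x right, y down, z forward; pixel columns grow to the right and rows downward; lengths in m; the calibration is good to about 2 mm. A picture is of the moment at which its call begins. There is no depth.
- robot.hand_in(): hands the job in; it is judged then, once.
Trained networks look in a picture, given as the dict that the camera call returned (one of the last four; its "shot" number tells which), for a name from the list of things; names that differ only in an ending like _2 or _b are one class to them, and where a whole thing is asked for, a point or a joint stands for the part that bears it (a point fixed in the world has none). Each returns a list of dicts, best first, with "p" (0 to 1); they miss things now and then, are a little off and sometimes report something else, mostly with a low value. They report only what shows in the picture. A call takes as long as a camera call. They do not tell look-alikes from the thing itself.
- robot.search_frame(picture, thing): "xyz" ([x, y, z] in m, in world coordinates, good to about 4 mm: the middle of the surface that is visible of it).
- robot.tip_of(picture, thing): "xyz" ([x, y, z] in m, in world coordinates, good to about 4 mm: a listed point, or the origin of a listed thing).
The state is a dict: "time": time; "q": joint angles; "joint_velocities": joint speeds; "joint_torque": joint torques, N m; "position": TCP position; "tool_rot": TCP orientation; "ft_force": force on the tool from outside, world axes, zero at the start; "moment": the same for the moment, N m; "grip_width": finger opening in m; "grip_force": force on a finger pad.
Only numpy, scipy, OpenCV 4.12 (cv2) and the standard library are available. Lean on these libraries where they do the work, as an engineer would, in place of code of your own. Each camera call takes 0.05 s, during which the arm holds its last target. There are 200 camera calls.

### The job

Fit the fresh green backup cell into the empty cell holder on the open controller canister's board: tuck its flat end in under the hood against the spring contact, then press the button end down between the two brass clips until they snap over it and the cell lies level and fully home. Let go of it and draw the hand clear; leave the spent red cell and everything else loose on the bench where they are.

Things in the scene. Friction and masses are not known exactly. Their poses are not given: they have to be found in the camera images.
- cell_center (a point): Centre of the fresh cell: a green cylinder, 26 mm across, can 64 mm long (32 mm either way), white band near the button end, 70 to 110 g. x runs along it from the flat to the button end. It starts level, axis 20 mm above the table, on black saddles of a grey rest; the saddles stand 21 to 31 mm either side of the centre, between them fingers may go down to the rest's plate, 4 mm above the table.
- cell_button (a point): Tip of the fresh cell's steel button (positive end), 9 mm across and 2 mm high, on the cell's axis 34 mm from its centre; the cell is 66 mm long in all.
- spent_center (a point): Centre of the spent cell: same size, red with a black band, in the other place of the same rest, 76 mm to one side of the fresh one (either side). It stays there.
- seat (a point): Where the cell's centre lies when fully home in the black holder, 27 mm above the table. x along the holder, from the spring end to the positive end (roughly towards the robot), z up. From here: holder floor (the cell rests on it, 20 mm wide) z -13, circuit board z -17. From x -25 to +16 mm the sides are open for fingers; the nearest tall thing is 50 mm from the axis.
- hood (a point): Middle of the front lower edge of the hood, the 3 mm slotted roof of the spring housing: 27 mm to -x of the seat, 19 mm above it. The housing runs 20 mm further to -x, walls 31 mm apart. Hood to end wall is 61 mm, so the cell goes in only slanted, about 20 degrees or more, flat end first and low; at 26 degrees, its lowest edge on the floor at x -25 mm from the seat, it clears the hood by 4 mm.
- end_wall (a point): Top middle of the contact face of the upright end wall (30 mm wide, 4 mm thick) at the positive end: 34 mm to +x of the seat, 20 mm above it. The cell must be pushed 6 to 8 mm into the spring for its button to come down behind this wall; as it is lowered, the flat end's lowest edge shifts along the floor from x -25 (slant 26 degrees) to -28 (18 degrees) and at last -32 mm from the seat.
- clips (a point): Midway between the rounded lips of the two brass spring clips, 22 mm to +x of the seat, 9 mm above it. Clips 12 mm wide along x; lips 21 mm apart, flared tops 17 mm above the seat. The cell meets them at a slant of about 19 degrees; 8 to 15 N downward near the button end drives it past them and they snap over it. Let go at 19 degrees or less, button behind the end wall, it stays there by itself.
- spring_face (a point): Centre of the round spring contact's face (14 mm disc on a coil), on the holder's axis inside the hood; at rest 27 mm to the -x side of the seat, 5 mm short of where the flat end finally lies.
- contact_spring (a joint): How far the spring contact is pushed in, in m: 0 free, 0.005 with the cell home, 0.0175 at its stop; it pushes back with 1 N per mm. About 0.007 with the cell slanted 26 degrees and its lowest edge on the floor at x -25 mm from the seat.
- canister: The canister (fixed, 300 x 220 mm, walls up to 44 mm above the table), origin at the centre of its underside on the table, x from face plate to rear connectors; the seat lies at x -20, y +40, z +27 mm from it, its x and y axes turned half round. On the -y side stand memory modules and a heat sink, up to 40 mm above the table.
- screwdriver: Loose screwdriver with an orange handle, 190 mm long, lying on the bench: leave it alone.
- screw_dish: Small steel dish, 72 mm wide, 22 mm high: leave it alone.
- memory_stick: Loose green memory module, 133 x 30 x 5 mm, lying flat: leave it alone.
- drive_sled: Loose drive in its sled, 128 x 78 x 19 mm, red latch: leave it alone.
- fan_module: Loose black fan module, 56 x 42 x 42 mm: leave it alone.
- code_scanner: Hand-held code scanner lying on its side, about 170 mm long, 33 mm high: leave it alone.
Things that resemble listed ones, but are neither listed nor needed, are in the scene too. There is more than one size of the part that bears cell_center; the job needs the middle-sized.

How it is judged:
By the outcome, as a careful person would: the job done as asked, in the order asked, and still so for the second after the job is handed in, with the robot touching nothing.
It also fails if it takes over 48 s, if anything falls off the work surface, if the arm or the gripper's body presses on something with over 40 N, if the wrist force passes 120 N, or if a joint passes its speed limit or range.

## Working session

There is one attempt and no reset: what is moved stays moved. The work goes in short steps, Python scripts to look and compute and a tool call to move; the robot and the scene stay as the last step left them, time stands still between calls to the robot, and variables do not carry over. Pictures are saved under pics/ and viewed, at most 13 in all, crops included, and the job is handed in when it is done.

Besides the shell and the picture viewer there is one more tool, called after "Request:" as a command line: name --argument value ..., lists and objects as JSON in quotes. move_arm: Moves the arm, as the interface text tells. Its arguments: {"type":"object","properties":{"series":{"type":"string"},"jaw":{"type":"number"},"newtons":{"type":"number"}},"required":["series"]}

```bash
mkdir -p pics; ls
python3 - <<'E'
from rig import robot
import cv2
for n in ["top","side"]:
    c=robot.camera(n); cv2.imwrite(f"pics/{n}0.png",c["img"][:,:,::-1])
    print(n,c["mtx"].tolist(),c["world_to_cam"].round(4).tolist())
    for t in ["cell_center","cell_button","spent_center","seat","hood","end_wall","clips","canister"]:
        print(t,[(d["xyz"],round(d["p"],2)) for d in robot.tip_of(c,t)][:4])
o=robot.get_obs();print(o["time"],o["position"],o["tool_rot"])
E
```

```text
pics
top [[441.53110640388076, 0.0, 317.4717377452086], [0.0, 441.53110640388076, 191.36100787350063], [0.0, 0.0, 1.0]] [[0.0173, -0.9998, 0.0042, -0.0556], [-0.9948, -0.0176, -0.1007, 0.5461], [0.1008, -0.0024, -0.9949, 1.3386], [0.0, 0.0, 0.0, 1.0]]
cell_center [([0.3214, 0.2605, 0.0142], 0.9), ([0.4553, 0.2028, 0.0178], 0.66), ([0.4816, 0.2179, 0.0174], 0.64), ([0.609, 0.1722, 0.0086], 0.54)]
cell_button [([0.3709, 0.2551, 0.0183], 0.77), ([0.453, 0.203, 0.0207], 0.69), ([0.6149, 0.151, 0.0105], 0.64)]
spent_center [([0.4439, 0.1152, -0.0035], 0.66), ([0.6326, -0.4969, -0.0002], 0.19)]
seat [([0.5561, -0.1191, 0.0296], 0.59)]
hood [([0.5843, -0.1218, 0.0469], 0.52)]
end_wall [([0.5258, -0.1158, 0.049], 0.55), ([0.6308, -0.4972, 0.002], 0.44)]
clips [([0.5379, -0.1133, 0.0359], 0.63)]
canister []
side [[438.21519867702176, 0.0, 315.62727049266385], [0.0, 438.21519867702176, 206.47757464047166], [0.0, 0.0, 1.0]] [[-0.8396, -0.5429, -0.0193, 0.4331], [-0.3466, 0.5626, -0.7506, 0.2588], [0.4184, -0.6234, -0.6605, 0.8956], [0.0, 0.0, 0.0, 1.0]]
cell_center [([0.3237, 0.2545, 0.0171], 0.82), ([0.4852, 0.2129, 0.0214], 0.65), ([0.6102, 0.1663, 0.0069], 0.64)]
cell_button [([0.4505, 0.2042, 0.021], 0.91), ([0.3705, 0.2553, 0.0214], 0.81), ([0.6157, 0.147, 0.0091], 0.61)]
spent_center [([0.4688, 0.2898, 0.0166], 0.55)]
seat [([0.5562, -0.1182, 0.0271], 0.86)]
hood [([0.5833, -0.1259, 0.0449], 0.6)]
end_wall [([0.5208, -0.11, 0.0446], 0.97)]
clips [([0.5329, -0.1151, 0.0394], 0.8), ([0.4529, 0.2055, 0.0229], 0.72)]
canister [([0.5715, -0.1606, -0.0006], 0.85), ([0.5835, -0.1245, 0.0431], 0.26)]
0.9 [ 0.21422505 -0.58711376  0.24456486] [ 9.84742264e-01  1.74019173e-01 -2.28114625e-06  1.10072176e-05]
```

View pics/top0.png

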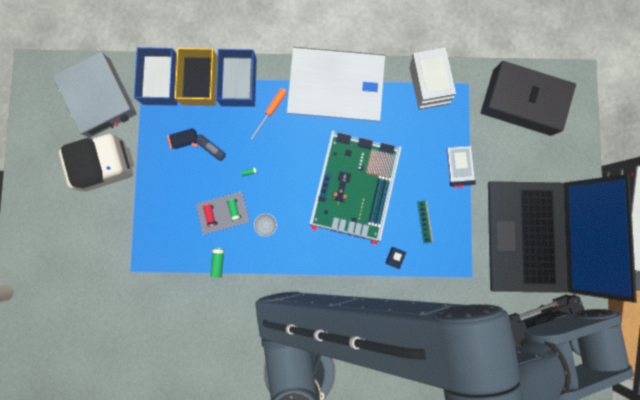

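View pics/side0.png

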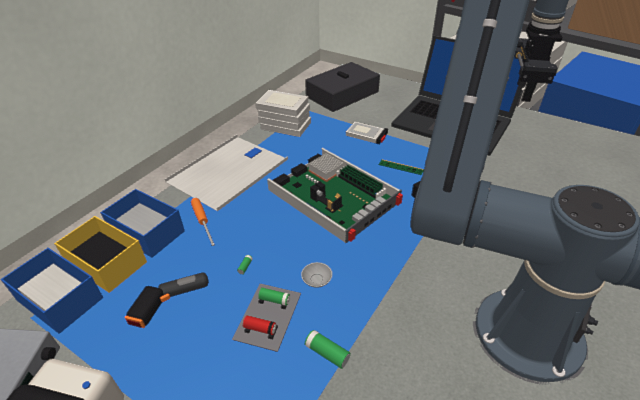

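The fresh cell is the green one on the grey rest at about (233,208) in the top view and (271,297) in the side view. The spent red one is beside it, and the larger and smaller green cells are decoys. The holder is the dark part on the board, around (342,187) top and (325,195) side. Next I'll refine both poses with silhouette fits.

```bash
cat > h.py <<'E'
import numpy as np, cv2
from scipy.optimize import minimize
from rig import robot
def proj(c,P):
    P=np.atleast_2d(P); q=P@c["world_to_cam"][:3,:3].T+c["world_to_cam"][:3,3]
    q=q@c["mtx"].T; return q[:,:2]/q[:,2:]
def hullmask(c,P,S=4):
    m=np.zeros((400*S,640*S),np.uint8)
    h=cv2.convexHull(((proj(c,P)+.5)*S).astype(np.float32)).astype(np.int32)
    cv2.fillConvexPoly(m,h,1); return cv2.resize(m.astype(np.float32),(640,400),interpolation=cv2.INTER_AREA)
def cyl(p,th,pitch=0,r=.013,a=-.032,b=.032,n=24):
    ax=np.array([np.cos(th)*np.cos(pitch),np.sin(th)*np.cos(pitch),np.sin(pitch)])
    s=np.array([-np.sin(th),np.cos(th),0]);u=np.cross(ax,s);t=np.linspace(0,2*np.pi,n)
    ring=r*(np.cos(t)[:,None]*s+np.sin(t)[:,None]*u)
    return np.vstack([p+ring+ax*a,p+ring+ax*b])
E
python3 - <<'E'
from h import *
cs=[robot.camera("top"),robot.camera("side")]
def fit(masks,cams,pts,x0,step):
    def cost(x):
        v=0
        for m,c in zip(masks,cams):
            h=hullmask(c,pts(x)); v+=1-np.minimum(h,m).sum()/np.maximum(h,m).sum()
        return v
    x0=np.array(x0); sim=np.vstack([x0]+[x0+np.eye(len(x0))[i]*step[i] for i in range(len(x0))])
    r=minimize(cost,x0,method="Nelder-Mead",options=dict(initial_simplex=sim,xatol=1e-4,fatol=1e-4)); return r.x,r.fun
# cell
pc=lambda x:cyl(np.array([x[0],x[1],.02]),x[2])
ms=[]
for c in cs:
    roi=cv2.dilate((hullmask(c,cyl(np.array([.483,.215,.02]),-2.85))>0).astype(np.uint8),np.ones((7,7)))
    i=c["img"].astype(int);R,G,B=i[...,0],i[...,1],i[...,2]
    m=((G>R+40)&(G>B+30))|((R>165)&(G>165)&(B>150)); ms.append((m&(roi>0)).astype(float))
for cc in ([0,1],[0],[1]): print("cell",fit([ms[k] for k in cc],[cs[k] for k in cc],pc,[.483,.215,-2.85],[.005,.005,.15]))
# canister: x,y,th of origin
def box(x):
    c,s=np.cos(x[2]),np.sin(x[2]);P=np.array([[a,b,z] for a in(-.15,.15) for b in(-.11,.11) for z in(0,.044)])
    return np.c_[P[:,0]*c-P[:,1]*s+x[0],P[:,0]*s+P[:,1]*c+x[1],P[:,2]]
mb=[]
for c in cs:
    roi=cv2.dilate((hullmask(c,box([.572,-.16,-.178]))>0).astype(np.uint8),np.ones((11,11)))
    i=c["img"].astype(int);hsv=cv2.cvtColor(c["img"],cv2.COLOR_RGB2HSV)
    blue=(hsv[...,0]>98)&(hsv[...,0]<118)&(hsv[...,1]>150)
    m=((~blue)&(roi>0)).astype(np.uint8); m=cv2.morphologyEx(m,cv2.MORPH_OPEN,np.ones((5,5)));mb.append(m.astype(float))
for cc in ([0,1],[0],[1]):
    x,f=fit([mb[k] for k in cc],[cs[k] for k in cc],box,[.572,-.16,-.178],[.005,.005,.1])
    c,s=np.cos(x[2]),np.sin(x[2]);print("can",x,f,"seat",x[0]-.02*c-.04*s,x[1]-.02*s+.04*c)
# crops with overlays
def crop(c,u,v,w,S,pts):
    M=np.float32([[S,0,-S*(u-w/2)],[0,S,-S*(v-w/2)]]);im=cv2.warpAffine(c["img"][:,:,::-1].copy(),M,(int(w*S),int(w*S)),flags=cv2.INTER_CUBIC)
    for p in proj(c,pts): cv2.circle(im,tuple(int(t) for t in (M[:,:2]@(p+.5)+M[:,2])),1,(255,0,255),-1)
    return im
x,_=fit(ms,cs,pc,[.483,.215,-2.85],[.005,.005,.15]); k,_=fit(mb,cs,box,[.572,-.16,-.178],[.005,.005,.1])
th=k[2]+np.pi;c,s=np.cos(k[2]),np.sin(k[2]);seat=np.array([k[0]-.02*c-.04*s,k[1]-.02*s+.04*c,.027]);ax=np.array([np.cos(th),np.sin(th),0]);sd=np.array([-ax[1],ax[0],0]);z=np.array([0,0,1])
hp=np.array([seat+ax*.034+z*.02+sd*.015,seat+ax*.034+z*.02-sd*.015,seat-.027*ax+.019*z+sd*.0155,seat-.027*ax+.019*z-sd*.0155,seat-.047*ax+.019*z,seat+.022*ax+.009*z])
rows=[]
for cam,w in zip(cs,(50,70)):
    S=300/w
    a=crop(cam,*proj(cam,[x[0],x[1],.02])[0],w,S,pc(x)); b=crop(cam,*proj(cam,seat)[0],w,S,hp); rows.append(np.hstack([a,b]))
cv2.imwrite("pics/crop1.png",np.vstack(rows))
E
```

```text
cell (array([ 0.48849202,  0.2131747 , -2.87016475]), np.float64(0.3804382038279407))
cell (array([ 0.48864177,  0.21501562, -2.90000744]), np.float64(0.18501012829169483))
cell (array([ 0.48843325,  0.21234058, -2.84917769]), np.float64(0.16633954857703626))
can [ 0.56505652 -0.16290327 -0.21663033] 0.13975901698122295 seat 0.5541215735104641 -0.11953938364004439
can [ 0.56533204 -0.16171308 -0.21011292] 0.0849564821417832 seat 0.5541147072986203 -0.11842137631090625
can [ 0.56339439 -0.16359223 -0.21849404] 0.05092608710789259 seat 0.5525402747009086 -0.12020803836406727
```

View pics/crop1.png

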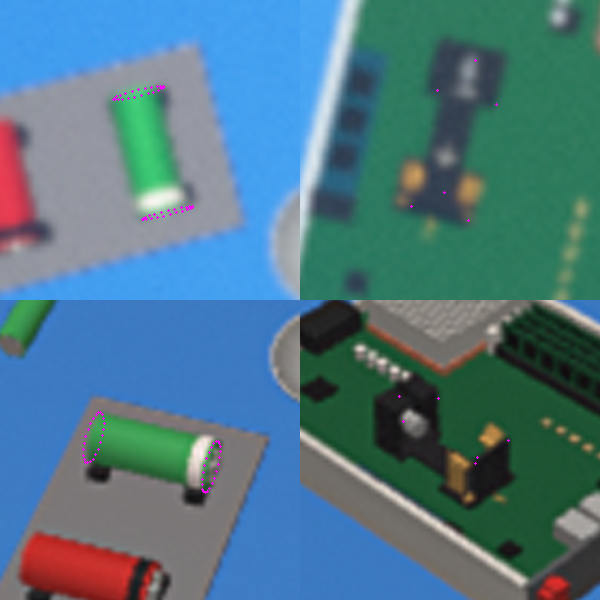

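The fit matches the picture: the cell lies at about (0.487, 0.214), with its button toward the robot. The holder's axis is at about 167.6°. Next step is to move above the cell.

```bash
cat >> h.py <<'E'
from scipy.spatial.transform import Rotation as Ro
def goal(g,th,pitch):   # g = grasp point world; th,pitch in deg of the cell axis; tool x = -cell axis
    t,p=np.radians([th,pitch]); a=np.array([np.cos(t)*np.cos(p),np.sin(t)*np.cos(p),np.sin(p)])
    s=np.array([-np.sin(t),np.cos(t),0]); u=np.cross(a,s); R=np.c_[-a,np.cross(-u,-a),-u]
    return np.asarray(g)+.003*u, Ro.from_matrix(R)
def rel(P,R,P0=None,R0=None):
    o=robot.get_obs()
    if P0 is None: P0,R0=o["position"],Ro.from_quat(o["tool_rot"])
    return np.r_[R0.inv().apply(np.asarray(P)-P0)*1e3,np.degrees((R0.inv()*R).as_rotvec())].round(1)
E
python3 - <<'E'
from h import *
for g in ([.45,-.3,.25],[.487,.214,.15],[.487,.214,.026]):
    print(rel(*goal(g,-165.3,0)))
E
```

```text
[ 319.9 -188.9   -8.4    0.    -0.     5.3]
[ 530.8 -659.2   91.5    0.    -0.     5.3]
[ 530.8 -659.2  215.5    0.    -0.     5.3]
```

Request:
move_arm --series "30 -18 0 0 0 1;64 -38 0 0 0 2;98 -58 0 0 0 3;132 -78 0 0 0 4;166 -98 0 0 0 5.3;200 -118 0 0 0 5.3;234 -140 0 0 0 5.3;262 -170 0 0 0 5.3" --jaw 0.57

```text
time: 1.67
position: [0.4043, -0.3373, 0.245]
tool_rot: [0.992, 0.128, 0.001, 0.001]
ft_force: [0.5, -0.3, 0.8]
grip_width: 0.051
grip_force: 0.0
```

Run:
```python
from h import *
print(rel(*goal([.487,.214,.15],-165.3,0)))
```

```text
[ 2.200e+02 -5.125e+02  9.080e+01  2.000e-01 -1.000e-01  0.000e+00]
```

Request:
move_arm --series "14 -35 5 0 0 0;28 -70 10 0 0 0;42 -105 15 0 0 0;57 -140 20 0 0 0;72 -175 26 0 0 0;87 -210 32 0 0 0;102 -245 38 0 0 0;117 -280 44 0 0 0"

```text
time: 2.33
position: [0.4442, -0.0354, 0.2006]
tool_rot: [0.992, 0.128, 0.0, 0.0]
ft_force: [1.6, 0.1, 0.5]
grip_width: 0.0499
grip_force: 0.0
```

Request:
move_arm --series "15 -34 6 0 0 0;30 -68 12 0 0 0;45 -102 18 0 0 0;60 -136 24 0 0 0;75 -170 30 0 0 0;90 -204 38 0 0 0;103 -232 47 0 0 0;103 -232 47 0 0 0"

```text
time: 3.0
position: [0.4852, 0.2184, 0.1525]
tool_rot: [0.991, 0.131, 0.001, -0.001]
ft_force: [-0.4, 0.5, -0.7]
grip_width: 0.0497
grip_force: 0.0
```

Run:
```python
from h import *
o=robot.get_obs();print(o["time"],o["position"],np.abs(o["joint_velocities"]).max(),o["q"].round(2))
print(rel(*goal([.487,.214,.026],-165.3,0)))
cs=[robot.camera("top"),robot.camera("side")]
for c in cs:
  for t in("cell_center","cell_button"):print(t,[(np.round(d["xyz"],4),round(d["p"],2)) for d in robot.tip_of(c,t)][:4])
c=cs[1];u,v=proj(c,[.487,.214,.04])[0].astype(int)
cv2.imwrite("pics/s1.png",cv2.resize(c["img"][v-60:v+60,u-70:u+70,::-1],None,fx=4,fy=4,interpolation=cv2.INTER_CUBIC))
```

```text
3.0 [0.4851861  0.21835686 0.15254898] 0.07098492755700186 [0.21 0.54 1.75 0.   0.85 1.52]
[ 4.000e-01  4.900e+00  1.235e+02 -1.000e-01 -1.000e-01  3.000e-01]
cell_center [(array([0.3223, 0.2572, 0.016 ]), 0.72), (array([ 0.5384, -0.1118,  0.0386]), 0.62), (array([0.485 , 0.2187, 0.0203]), 0.61), (array([0.6038, 0.1714, 0.0065]), 0.58)]
cell_button [(array([0.6124, 0.1515, 0.0134]), 0.55), (array([0.4562, 0.2034, 0.0216]), 0.44)]
cell_center [(array([0.322 , 0.2568, 0.0194]), 0.94), (array([0.4841, 0.2138, 0.0226]), 0.75)]
cell_button [(array([0.3744, 0.2597, 0.0194]), 0.61), (array([0.4491, 0.2063, 0.0216]), 0.54), (array([ 0.7941,  0.1181, -0.0032]), 0.25)]
```

View pics/s1.png

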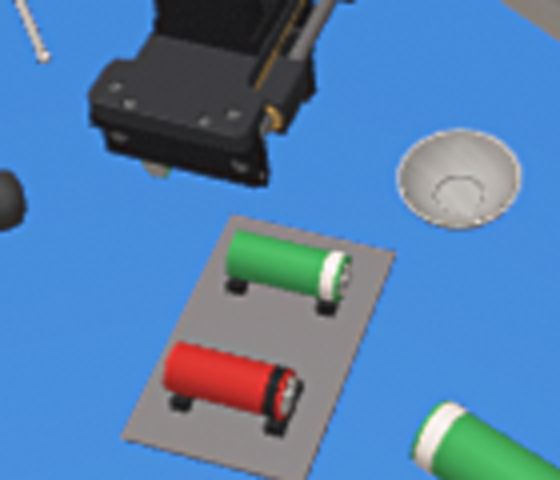

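The view is clear: the green cell on its saddles is the pick target, and the dish and red cell are well away from the fingers. Now descending to grip it.

Request:
move_arm --series "-1 4 20 0 0 0.3;-1 4 50 0 0 0.3;-1 4 80 0 0 0.3;-1 4 100 0 0 0.3;-1 4 113 0 0 0.3;-1 4 120 0 0 0.3;-1 4 123 0 0 0.3;-1 4 123 0 0 0.3"

```text
time: 3.97
position: [0.4849, 0.2087, 0.0306]
tool_rot: [0.992, 0.125, -0.0, 0.0]
ft_force: [-0.3, -0.5, -0.5]
grip_width: 0.0495
grip_force: 0.0
```

Request:
move_arm --series "0 0 0 0 0 0;0 0 0 0 0 0;0 0 0 0 0 0;0 0 0 0 0 0;0 0 0 0 0 0" --jaw 0.1 --newtons 25

```text
time: 4.38
position: [0.4846, 0.2114, 0.0316]
tool_rot: [0.992, 0.124, 0.001, -0.002]
ft_force: [-2.9, 8.0, 4.9]
grip_width: 0.025
grip_force: 24.9
```

Request:
move_arm --series "0 0 -5 0 0 0;0 0 -20 0 0 0;0 0 -50 0 0 0;0 0 -85 0 0 0;0 0 -115 0 0 0;0 0 -135 0 0 0;0 0 -140 0 0 0;0 0 -140 0 0 0"

```text
time: 5.05
position: [0.4855, 0.2095, 0.1723]
tool_rot: [0.992, 0.126, 0.002, -0.0]
ft_force: [-0.0, -0.1, -1.0]
grip_width: 0.0255
grip_force: 24.8
```

Run:
```python
from h import *
o=robot.get_obs();print(o["time"],o["position"],o["tool_rot"],o["grip_width"])
R=Ro.from_quat(o["tool_rot"])
cs=[robot.camera("top"),robot.camera("side")]
for c in cs:
  for t in("cell_center","cell_button"):
    print(t,[(np.round(d["xyz"],4),round(d["p"],2),(R.inv().apply(np.array(d["xyz"])-o["position"])*1e3).round(1)) for d in robot.tip_of(c,t)][:4])
c=cs[1];u,v=proj(c,o["position"])[0].astype(int)
cv2.imwrite("pics/s2.png",cv2.resize(c["img"][max(v-50,0):v+50,u-50:u+50,::-1],None,fx=5,fy=5,interpolation=cv2.INTER_CUBIC));print(u,v)
print(rel(*goal([.556-.1*np.cos(np.radians(167.6)),-.12-.1*np.sin(np.radians(167.6)),.16],167.6,26)))
print(rel(*goal([.552,-.12,.14],167.6,26)))
```

```text
5.05 [0.48547667 0.2095253  0.17226244] [ 9.92052071e-01  1.25811034e-01  2.06655007e-03 -4.04480453e-05] 0.025463718944436966
cell_center [(array([0.3225, 0.2601, 0.0177]), 0.53, array([-145.8,  -89.7,  153.9])), (array([0.6071, 0.1691, 0.0043]), 0.51, array([107. ,  69.4, 168.4]))]
cell_button [(array([0.6112, 0.1521, 0.0135]), 0.61, array([106.8,  86.9, 159.2]))]
cell_center [(array([0.322 , 0.2565, 0.0175]), 0.94, array([-147.2,  -86.4,  154.1])), (array([0.4844, 0.2071, 0.1607]), 0.44, array([-1.7,  2.1, 11.6])), (array([0.6059, 0.1714, 0.0085]), 0.44, array([106.4,  66.9, 164.2]))]
cell_button [(array([0.6168, 0.1451, 0.0098]), 0.68, array([110.4,  95.1, 163. ])), (array([0.375 , 0.2595, 0.0188]), 0.63, array([-95.1, -76. , 153. ])), (array([ 0.5542, -0.122 ,  0.0234]), 0.44, array([-16.8, 338.1, 148.9]))]
268 247
[ 78.4 382.5   5.9   6.1 -25.3  26.4]
[-14.6 336.3  26.3   6.1 -25.3  26.4]
```

View pics/s2.png

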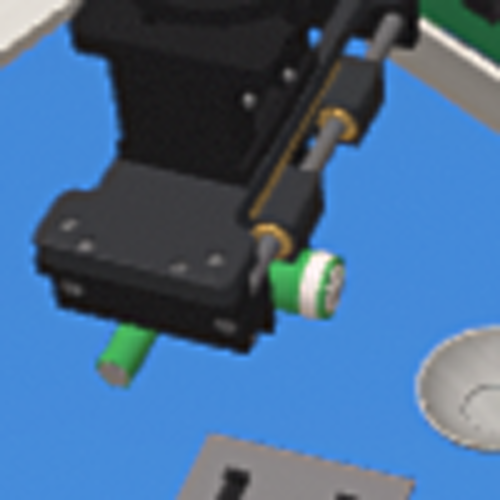

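The cell is held level, and the white band and button stick out toward the robot at about (283,254) in the full image. The small green shape at the left is the decoy cell lying on the bench behind. Next: the hover pose, slanted 35° and backed off along the slant.

```bash
cat >> h.py <<'E'
SEAT=np.array([.556,-.119,.027]); TH=167.8; DX=0.; HG=.0086
def cellgoal(lx,lz,pitch,back=0,up=0):  # low edge of flat end in seat frame, mm
    p=np.radians(pitch);t=np.radians(TH)
    x=lx+(32+back)*np.cos(p)-13*np.sin(p); z=lz+(32+back)*np.sin(p)+13*np.cos(p)+up
    c=SEAT+np.array([np.cos(t)*x,np.sin(t)*x,z])/1e3
    a=np.array([np.cos(t)*np.cos(p),np.sin(t)*np.cos(p),np.sin(p)]); u=np.array([-np.cos(t)*np.sin(p),-np.sin(t)*np.sin(p),np.cos(p)])
    return goal(c+DX*a+HG*u,TH,pitch)
E
python3 - <<'E'
from h import *
print(rel(*cellgoal(-21,-11,35,70,50)))
E
```

```text
[-55.  314.1  24.4   8.2 -34.2  25.8]
```

Request:
move_arm --series "-5 38 0 1 -4 3;-11 77 0 2 -8 6;-18 117 2 3 -13 9.5;-26 157 6 4.2 -18 13;-34 197 10 5.4 -23 17;-41 237 15 6.5 -27 20.5;-48 276 20 7.5 -31 23.5;-55 314 24 8.2 -34.2 25.8"

```text
time: 6.02
position: [0.5097, -0.1108, 0.1447]
tool_rot: [0.948, -0.103, -0.3, -0.033]
ft_force: [1.4, -0.7, -0.9]
grip_width: 0.0254
grip_force: 24.8
```

Run:
```python
from h import *
print(rel(*cellgoal(-21,-11,35,70,50)),rel(*cellgoal(-21,-11,35,70,20)),rel(*cellgoal(-21,-11,35,45,0)),robot.get_obs()["q"].round(2))
```

```text
[-1.2 -1.8  0.9 -0.2  0.1 -0.1] [16.1 -1.8 25.4 -0.2  0.1 -0.1] [52.6 -1.8 41.8 -0.2  0.1 -0.1] [-0.38  0.78  1.38 -0.09  1.58  1.44]
```

Request:
move_arm --series "10 -1 12 0 0 0;25 -2 25 0 0 0;40 -2 36 0 0 0;50 -2 42 0 0 0;52 -2 42 0 0 0;52 -2 42 0 0 0;52 -2 42 0 0 0"

```text
time: 6.6
position: [0.5285, -0.11, 0.0827]
tool_rot: [0.949, -0.101, -0.298, -0.033]
ft_force: [0.5, -0.1, 0.1]
grip_width: 0.0254
grip_force: 24.8
```

```bash
cat >> h.py <<'E'
def look(fn,pitch_lines=True):
    o=robot.get_obs();R=Ro.from_quat(o["tool_rot"]);rows=[]
    t=np.radians(TH);ax=np.array([np.cos(t),np.sin(t),0]);sd=np.array([-ax[1],ax[0],0]);z=np.array([0,0,1]);e=1e-3
    hp=np.array([SEAT+(ax*34+z*20+sd*15*k)*e for k in(-1,1)]+[SEAT+(-27*ax+19*z+15.5*k*sd)*e for k in(-1,1)]+[SEAT+(22*ax+9*z)*e])
    c0=o["position"]+R.apply([-DX,0,HG+.003]); cell=c0+R.apply(np.array([[-32e-3,.013*np.cos(a),.013*np.sin(a)] for a in np.linspace(0,6.28,24)]+[[32e-3,.013*np.cos(a),.013*np.sin(a)] for a in np.linspace(0,6.28,24)]))
    for n,w in(("top",50),("side",70)):
        c=robot.camera(n);S=400/w;u,v=proj(c,SEAT+np.array([0,0,.02]))[0]
        M=np.float32([[S,0,-S*(u-w/2)],[0,S,-S*(v-w/2)]]);im=cv2.warpAffine(c["img"][:,:,::-1].copy(),M,(400,400),flags=cv2.INTER_CUBIC)
        raw=im.copy()
        for P,col in((hp,(255,0,255)),(cell,(0,255,255))):
            for p in proj(c,P): cv2.circle(im,tuple(int(q) for q in(M[:,:2]@(p+.5)+M[:,2])),1,col,-1)
        rows.append(im)
        for tt in("cell_center","cell_button","seat","hood","end_wall","clips"):
            for d in robot.tip_of(c,tt)[:3]:
                x=np.array(d["xyz"])-SEAT
                if np.linalg.norm(x)<.12: print(n,tt,round(d["p"],2),"seatframe mm",(np.array([x@ax,x@sd,x[2]])*1e3).round(1),"tool mm",(R.inv().apply(np.array(d["xyz"])-o["position"])*1e3).round(1))
    cv2.imwrite(fn,np.hstack(rows))
E
python3 -c "
from h import *
look('pics/l1.png');print(rel(*cellgoal(-21,-11,35,45,0)))"
```

```text
side cell_center 0.62 seatframe mm [37.3 -2.2 47.6] tool mm [-2.4  0.8 11.5]
side cell_button 0.53 seatframe mm [62.5 -3.4 66.6] tool mm [-33.9  -0.4  10.3]
side seat 0.86 seatframe mm [ 0.   2.8 -0.7] tool mm [55.8  5.8 29.8]
side hood 0.7 seatframe mm [-26.8  -0.2  18.7] tool mm [66.7  2.9 -1.4]
side end_wall 0.91 seatframe mm [32.9  0.7 16.4] tool mm [19.1  3.7 34.6]
side clips 0.61 seatframe mm [21.9  4.  12.1] tool mm [30.5  7.1 31.9]
side clips 0.41 seatframe mm [-25.6   0.5  -4.7] tool mm [79.1  3.6 18.5]
side clips 0.21 seatframe mm [-28.1   2.9  15.7] tool mm [69.5  6.   0.3]
[ 1.9  2.7  1.1 -0.1 -0.1  0. ]
```

View pics/l1.png

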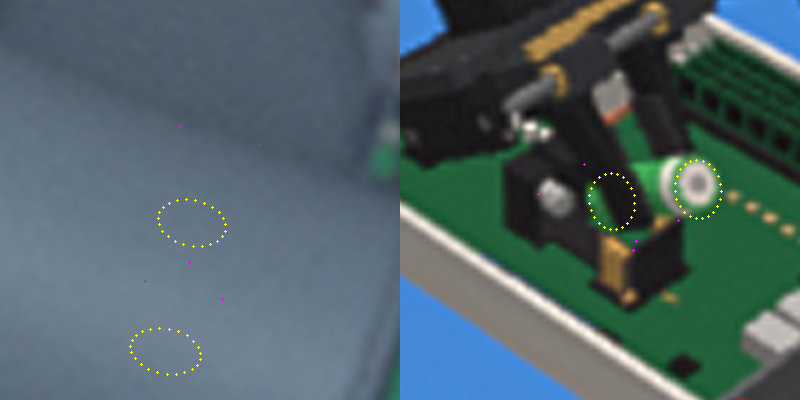

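The side view confirms the cell: its button end, at about (695,183) in the crop, agrees with the predicted ring, so it sits centred in the grip. The lateral error is about 3 mm. I'll correct that and slide in along the slant.

Request:
move_arm --series "2 3 1 0 0 0;8 3 1 0 0 0;14 3 1 0 0 0;20 3 1 0 0 0;24 3 1 0 0 0;24 3 1 0 0 0;24 3 1 0 0 0"

```text
time: 7.88
position: [0.5465, -0.1172, 0.0674]
tool_rot: [0.949, -0.101, -0.298, -0.033]
ft_force: [0.0, 0.2, -0.8]
grip_width: 0.0253
grip_force: 24.8
```

```bash
sed -i 's/SEAT=np.array(.*; TH/SEAT=np.array([.5557,-.1195,.027]); TH/' h.py; python3 -c "
from h import *
print(rel(*cellgoal(-21,-11,35,20,0)),rel(*cellgoal(-21,-11,35,0,0)),robot.get_obs()['joint_velocities'].round(2))
look('pics/l2.png')"
```

```text
[ 2.5  0.3  0.  -0.1 -0.1  0. ] [22.5  0.3  0.1 -0.1 -0.1  0. ] [-0.   -0.01  0.01  0.    0.   -0.  ]
side cell_button 0.63 seatframe mm [17.1 -1.  31.4] tool mm [-1.1 -0.7 11.7]
side seat 0.81 seatframe mm [-0.1  2.5  1.8] tool mm [30.   2.9 26.2]
side hood 0.96 seatframe mm [-26.6   3.6  15.6] tool mm [43.8  3.9 -0.3]
side end_wall 0.79 seatframe mm [34.9 -4.3 17.5] tool mm [-7.7 -4.  33.3]
side clips 0.91 seatframe mm [23.5  1.  12.4] tool mm [ 4.5  1.3 31. ]
side clips 0.31 seatframe mm [34.7 -1.4 18.2] tool mm [-7.9 -1.1 32.6]
```

View pics/l2.png

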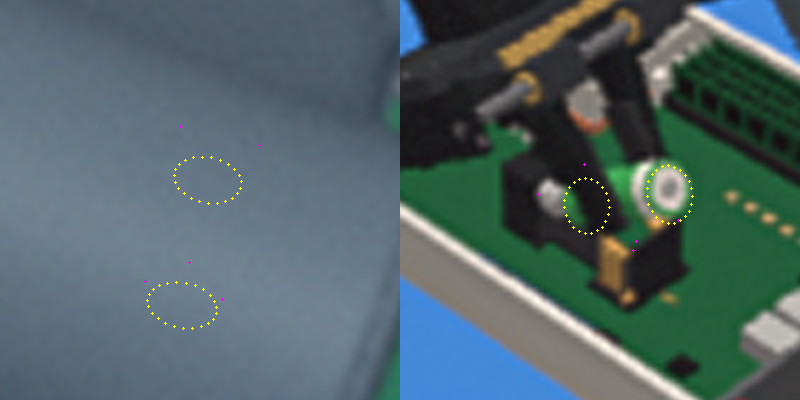

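The cell lines up with the holder in the side view, its button end at about (670,188) in the crop. I'll go on sliding it under the hood.

Request:
move_arm --series "4 0.6 0 0 0 0;8 0.6 0 0 0 0;12 0.6 0 0 0 0;15 0.6 0 0 0 0;18 0.6 0 0 0 0;20 0.6 0 0 0 0;20 0.6 0 0 0 0"

```text
time: 9.17
position: [0.5615, -0.1209, 0.0572]
tool_rot: [0.948, -0.101, -0.3, -0.033]
ft_force: [-2.5, 1.1, 4.4]
grip_width: 0.0254
grip_force: 24.9
```

```bash
python3 -c "
from h import *
print(rel(*cellgoal(-21,-11,35,0,0)),rel(*cellgoal(-24.5,-12,26,0,0)),rel(*cellgoal(-28,-12,18,0,0)),robot.get_obs()['ft_force'])"
```

```text
[ 4.  -0.2  0.5 -0.1  0.1  0. ] [ 4.  -0.2  4.6 -0.1  9.1  0. ] [ 4.5 -0.2  7.7 -0.1 17.1  0. ] [-2.48443682  1.13624817  4.4080677 ]
```

Request:
move_arm --series "1.5 0 1 0 1.5 0;3 0 2 0 3 0;4 0 3 0 5 0;4.5 0 4 0 7 0;4.5 0 4.6 0 9 0;4.5 0 4.6 0 9 0;4.5 0 4.6 0 9 0"

```text
time: 9.75
position: [0.5606, -0.1204, 0.051]
tool_rot: [0.968, -0.103, -0.226, -0.025]
ft_force: [-4.8, 3.0, 5.3]
grip_width: 0.0253
grip_force: 25.0
```

```bash
python3 -c "
from h import *
print(rel(*cellgoal(-24.5,-12,26,0,0)),rel(*cellgoal(-28,-12,18,0,0)),robot.get_obs()['moment'])
look('pics/l3.png')"
```

```text
[ 1.3  0.2 -0.8 -0.1  0.3  0. ] [ 1.4  0.2  2.4 -0.1  8.3  0. ] [ 0.29210616  0.73625201 -0.01311944]
side cell_center 0.66 seatframe mm [23.3  1.4 11.6] tool mm [-19.9   1.6  23.7]
side cell_button 0.65 seatframe mm [31.1  1.5 26.4] tool mm [-33.4   1.7  13.8]
side seat 0.87 seatframe mm [ 0.6  0.3 -2.3] tool mm [ 6.6  0.6 26.1]
side seat 0.35 seatframe mm [-19.7  34.7 -27.7] tool mm [36.1 35.1 39.8]
side hood 0.51 seatframe mm [-29.7   2.3  22. ] tool mm [23.   2.5 -9.1]
side end_wall 0.77 seatframe mm [33.3 -3.  15.6] tool mm [-30.6  -2.8  24.5]
side clips 0.51 seatframe mm [22.1  2.7 11. ] tool mm [-18.5   3.   23.6]
```

View pics/l3.png

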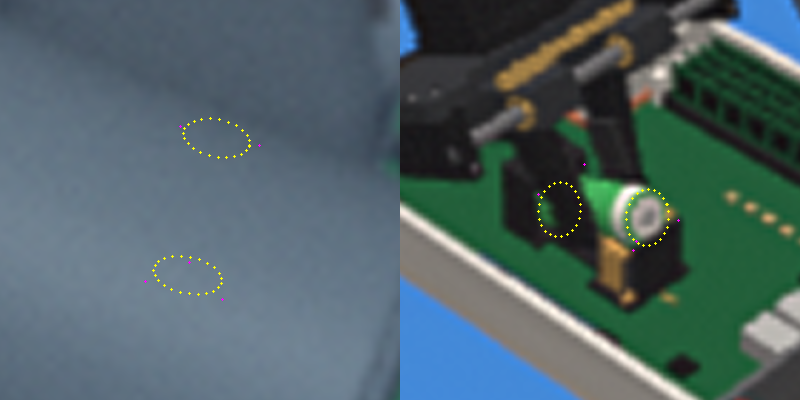

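The cell is slanted 26° with its flat end under the hood and its button end above the clips, at about (648,213) in the crop. I'll push a little further into the spring, then lower it toward 18°.

Request:
move_arm --series "2 0 -0.5 0 0 0;3.5 0 -1 0 0 0;3.5 0 -1 0 0 0;3.5 0 0 0 3 0;3.5 0 1.2 0 5.5 0;3.5 0 2.4 0 8.3 0;3.5 0 2.4 0 8.3 0;3.5 0 2.4 0 8.3 0" --newtons 35

```text
time: 11.12
position: [0.5601, -0.1202, 0.0475]
tool_rot: [0.982, -0.105, -0.158, -0.018]
ft_force: [-8.9, 2.0, 8.1]
grip_width: 0.025
grip_force: 35.0
```

```bash
python3 -c "
from h import *
print(rel(*cellgoal(-28.5,-13,18,0,0)),rel(*cellgoal(-32,-13,0,0,0)),robot.get_obs()['moment'])
look('pics/l4.png')"
```

```text
[ 1.2  0.3 -0.2 -0.2  0.3  0. ] [-1.4  0.3  9.8 -0.2 18.3  0. ] [ 0.44246968  1.71997678 -0.01990544]
side cell_center 0.6 seatframe mm [-2.5  2.9 11.8] tool mm [0.9 3.3 8.8]
side cell_button 0.6 seatframe mm [32.2  0.5 20.5] tool mm [-34.8   0.8  11.5]
side seat 0.5 seatframe mm [ 1.7  2.5 -5.2] tool mm [ 2.2  2.9 26.3]
side hood 0.57 seatframe mm [-25.9   1.2  16.5] tool mm [21.7  1.5 -3. ]
side end_wall 0.76 seatframe mm [34.5  1.5 18. ] tool mm [-36.2   1.8  14.6]
side clips 0.67 seatframe mm [21.9  1.4 10.9] tool mm [-22.    1.7  17.3]
```

View pics/l4.png

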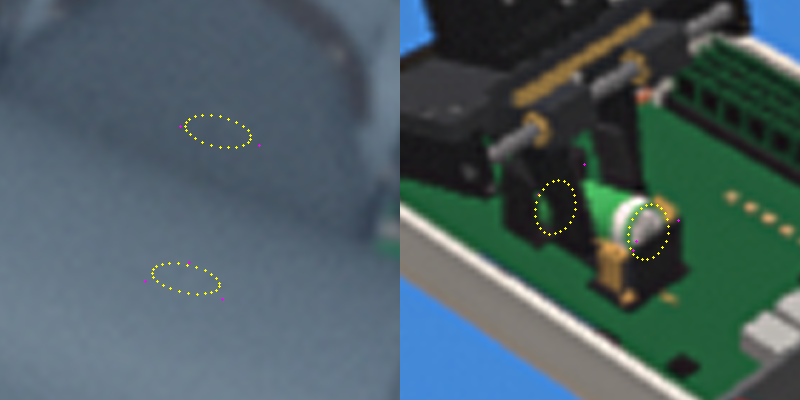

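The button end is dropping in behind the end wall and between the clips, at about (640,220) in the crop, with the spring pushed in about 9 mm. Now I'll press it down toward level.

Request:
move_arm --series "0 0 1.6 0 3 0;0 0 3.3 0 6 0;0 0 5 0 9 0;0 0 7 0 12 0;0 0 9 0 15 0;0 0 11 0 18.3 0;0 0 12 0 18.3 0;0 0 12 0 18.3 0" --newtons 50

```text
time: 12.48
position: [0.5577, -0.1195, 0.0375]
tool_rot: [0.994, -0.106, 0.002, -0.001]
ft_force: [-10.0, 2.0, 26.0]
grip_width: 0.0251
grip_force: 50.0
```

```bash
python3 -c "
from h import *
print(rel(*cellgoal(-32,-13,0,0,0)),robot.get_obs()['moment'],robot.get_obs()['ft_force'])
look('pics/l5.png')"
```

```text
[-1.9  0.4 -1.1 -0.2 -0.2  0. ] [ 0.59455178  2.15433608 -0.02140757] [-10.01766345   1.97566302  26.04754394]
side cell_center 0.6 seatframe mm [-0.9  5.5  3.1] tool mm [-1.1  6.   7.4]
side cell_button 0.62 seatframe mm [-2.  -1.5 -4.4] tool mm [ 0.1 -1.  14.9]
side seat 0.44 seatframe mm [ 0.9  2.  -1.2] tool mm [-2.9  2.5 11.7]
side hood 0.44 seatframe mm [-28.3  -1.2  19.2] tool mm [26.4 -0.8 -8.6]
side end_wall 0.59 seatframe mm [35.1  1.7 18.1] tool mm [-37.    2.1  -7.7]
side end_wall 0.55 seatframe mm [0.7 2.  1.7] tool mm [-2.7  2.5  8.8]
```

View pics/l5.png

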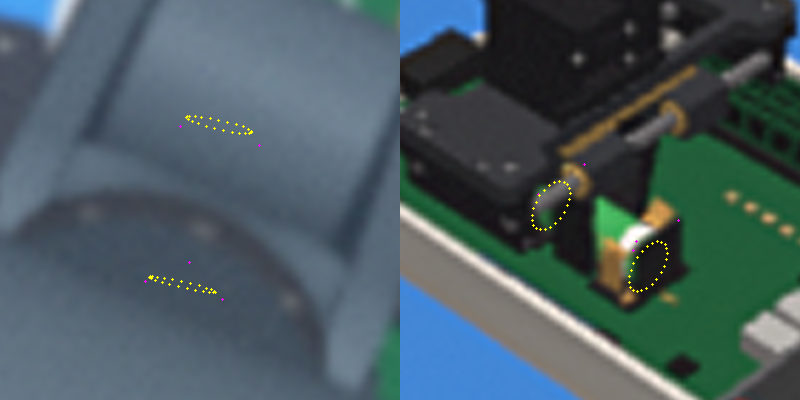

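The cell is nearly level between the clips, but the spring is still over-pushed by a few mm. I'll ease it back against the wall, release, rise and look.

Request:
move_arm --series "-1.5 0 0 0 0 0;-3 0 0 0 0 0;-4 0 0 0 0 0;-4 0 0 0 0 0"

```text
time: 13.52
position: [0.5575, -0.1195, 0.0376]
tool_rot: [0.994, -0.106, 0.006, -0.001]
ft_force: [-4.2, 3.6, 20.4]
grip_width: 0.0246
grip_force: 50.0
```

Request:
move_arm --series "0 0 -2 0 0 0;0 0 -2 0 0 0;0 0 -2 0 0 0;0 0 -12 0 0 0;0 0 -30 0 0 0;0 0 -60 0 0 0;0 0 -95 0 0 0;0 0 -95 0 0 0" --jaw 0.5

```text
time: 14.18
position: [0.5609, -0.1219, 0.1359]
tool_rot: [0.994, -0.106, 0.012, 0.002]
ft_force: [0.5, 0.3, -0.2]
grip_width: 0.0433
grip_force: 0.0
```

```bash
python3 -c "
from h import *
print(robot.get_obs()['position'],robot.get_obs()['ft_force'])
look('pics/l6.png')"
```

```text
[ 0.5608904  -0.121929    0.13587033] [ 0.52992732  0.32635626 -0.24093323]
top end_wall 0.28 seatframe mm [-21.5  37.3 -30.1] tool mm [ 12.4  35.9 139.4]
side cell_center 0.59 seatframe mm [ 3.2 -2.3  4.9] tool mm [-11.4  -3.6 103.7]
side cell_button 0.71 seatframe mm [33.2 -1.7 -0.8] tool mm [-41.5  -3.1 108.7]
side seat 0.85 seatframe mm [3.  0.9 0.4] tool mm [-11.3  -0.4 108.2]
side hood 0.95 seatframe mm [-26.4   2.4  19.3] tool mm [18.6  1.  90.1]
side end_wall 0.87 seatframe mm [34.6 -1.1 15.8] tool mm [-42.5  -2.4  92. ]
side clips 0.76 seatframe mm [22.5  1.1 12.3] tool mm [-30.5  -0.3  95.8]
```

View pics/l6.png

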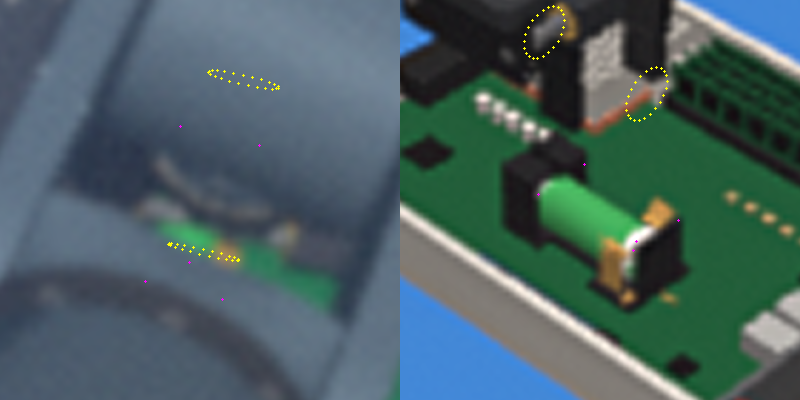

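The cell now lies in the holder, with the clips around its white band at about (635,245) in the crop and its flat end under the hood. To be sure it is home, I'll press with closed fingers near the button end, just clear of the clips.

```bash
python3 -c "
from h import *
t=np.radians(TH);a=np.array([np.cos(t),np.sin(t),0])
for z in(.075,.062): print(rel(SEAT*[1,1,0]+a*.0045+[0,0,z],goal([0,0,0],TH,0)[1]))"
```

```text
[-6.2 -0.4 54.5 -0.1 -0.7 -0. ]
[-6.4 -0.3 67.5 -0.1 -0.7 -0. ]
```

Request:
move_arm --series "-6 0 5 0 -0.7 0;-6 0 10 0 -0.7 0;-6 0 15 0 -0.7 0;-6 0 20 0 -0.7 0;-6 0 30 0 -0.7 0;-6 0 42 0 -0.7 0;-6 0 52 0 -0.7 0;-6 0 54 0 -0.7 0" --jaw 0 --newtons 20

```text
time: 15.55
position: [0.5503, -0.1185, 0.0735]
tool_rot: [0.994, -0.106, -0.001, -0.001]
ft_force: [-0.2, -0.1, 0.6]
grip_width: 0.0023
grip_force: 0.0
```

```bash
python3 -c "
from h import *
t=np.radians(TH);a=np.array([np.cos(t),np.sin(t),0])
for z in(.075,.062): print(rel(SEAT*[1,1,0]+a*.0045+[0,0,z],goal([0,0,0],TH,0)[1]))
print(robot.get_obs()['joint_velocities'].round(2))"
```

```text
[ 0.9 -0.2 -1.5 -0.1  0.2 -0. ]
[ 1.  -0.1 11.5 -0.1  0.2 -0. ]
[ 0.    0.02 -0.   -0.   -0.02  0.  ]
```

Request:
move_arm --series "0 0 3 0 0 0;0 0 6 0 0 0;0 0 9 0 0 0;0 0 11 0 0 0;0 0 13 0 0 0;0 0 15 0 0 0;0 0 17 0 0 0;0 0 17 0 0 0"

```text
time: 16.22
position: [0.5519, -0.1191, 0.062]
tool_rot: [0.994, -0.106, 0.001, -0.0]
ft_force: [-5.0, 1.6, 20.8]
grip_width: 0.0005
grip_force: 10.4
```

Request:
move_arm --series "0 0 2 0 0 0;0 0 4 0 0 0;0 0 4 0 0 0;0 0 4 0 0 0"

```text
time: 16.55
position: [0.5519, -0.1191, 0.0617]
tool_rot: [0.994, -0.106, 0.002, -0.0]
ft_force: [-10.3, 2.7, 46.1]
grip_width: 0.0005
grip_force: 22.9
```

Request:
move_arm --series "0 0 -10 0 0 0;0 0 -30 0 0 0;0 0 -60 0 0 0;0 0 -95 0 0 0;0 0 -130 0 0 0;0 0 -165 0 0 0;0 0 -200 0 0 0;0 0 -200 0 0 0"

```text
time: 17.22
position: [0.5555, -0.1208, 0.2625]
tool_rot: [0.994, -0.106, 0.008, 0.002]
ft_force: [1.2, -1.1, -0.7]
grip_width: 0.0003
grip_force: 0.0
```

Run:
```python
from h import *
look('pics/l7.png')
c=robot.camera("side");i=c["img"].astype(int);G=((i[...,1]>i[...,0]+50)&(i[...,1]>110))
t=np.radians(TH);a=np.array([np.cos(t),np.sin(t),0])
# mask of bright green cell near holder vs predictions at several pitches (pivot: low edge)
roi=cv2.dilate((hullmask(c,cyl(SEAT,t,.1))>0).astype(np.uint8),np.ones((9,9)))>0
m=G&roi; print(m.sum())
for p in(0,3,6,9,12):
    q=np.radians(p);lx=-32+p*.2
    ctr=SEAT+(a*(lx+32*np.cos(q)-13*np.sin(q))+np.array([0,0,-13+32*np.sin(q)+13*np.cos(q)]))/1e3
    h=hullmask(c,cyl(ctr,t,q)); print(p,"green outside",(m*(1-h)).sum().round(1))
```

```text
top cell_center 0.57 seatframe mm [ 3.5 -0.5 -2.2] tool mm [ -7.4  -2.1 237.6]
top cell_button 0.6 seatframe mm [33.7  2.5  2.5] tool mm [-37.6   0.8 232.5]
top seat 0.41 seatframe mm [ 1.   3.1 -1. ] tool mm [ -4.9   1.4 236.5]
top end_wall 0.49 seatframe mm [28.3  4.4 20.4] tool mm [-31.9   2.7 214.6]
top clips 0.59 seatframe mm [22.6 -4.2 10.3] tool mm [-26.3  -5.9 224.8]
side cell_center 0.64 seatframe mm [-22.7  36.8 -28.9] tool mm [ 18.3  35.1 264.8]
side cell_button 0.6 seatframe mm [36.8 -2.  -1.2] tool mm [-40.8  -3.6 236.1]
side hood 0.81 seatframe mm [-26.7   1.4  19.5] tool mm [ 23.1  -0.3 216.4]
side end_wall 0.85 seatframe mm [33.5 -1.5 13.7] tool mm [-37.1  -3.1 221.3]
side clips 0.69 seatframe mm [-27.9  -1.3  18.4] tool mm [ 24.3  -3.  217.6]
side clips 0.56 seatframe mm [21.7  1.4 13.5] tool mm [-2.540e+01 -2.000e-01  2.216e+02]
126
0 green outside 9.5
3 green outside 5.9
6 green outside 2.6
9 green outside 1.8
12 green outside 0.3
```

View pics/l7.png

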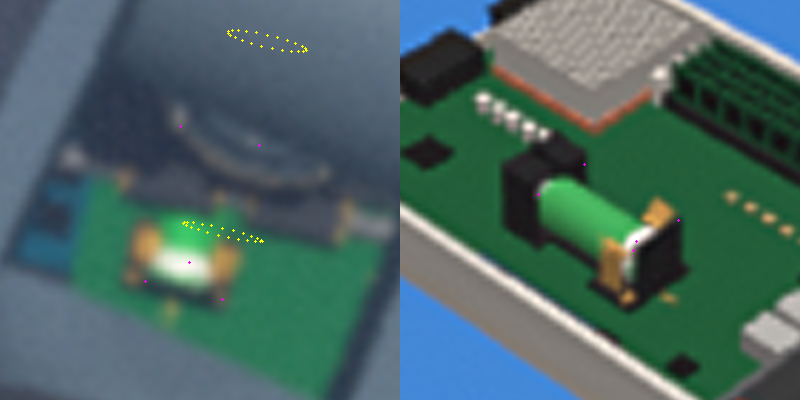

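The view before and after the press is the same: white band between the clips at about (180,262) in the top crop, and the flat end under the hood in the side crop. The press stopped hard at the height of a fully seated cell (fingertips 40 mm above the table, only 0.3 mm give under 46 N), so it is home. Handing in.

```bash
python3 -c "
from rig import robot
print(robot.hand_in())"
```

```text
the job is handed in; nothing more can be done
None
```

The fresh green cell is in the holder, level between the two clips with its flat end under the hood. The hand is clear, nothing else was moved, and the job was handed in after about 17 s on the robot's clock. One closed-finger press on the cell reached 46 N at the wrist; the judge's verdict was not shown.

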